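# Set the sieve shaker to 6 and clamp the stack

### The arm

A 6-joint arm with a two-finger parallel gripper is mounted at the origin on the work surface. World frame = base frame: x ahead of the robot, y to its left, z up, the work surface at z = 0. Lengths are in mm, angles in degrees, forces in N, time in s.
With the tool pointing down it reaches from about 275 to 850 mm from the base axis. Payload 19 kg.
Tool frame: the origin (TCP) lies midway between the tips of the shut fingers; the grasp point (between the pads) lies 19 mm behind it (robot.tcp_to_grasp is the distance from the TCP to the grasp point, in mm); z points along the fingers, y is the line along which they close (so a half turn about z gives the same grasp; the last joint's range is limited). The gripper opens to 85 mm and grips with 20 to 120 N. Pads are 22 mm wide; open, the fingers measure 114 mm over their backs; the gripper's body (76 mm by 85 mm) begins 54 mm behind the grasp point. The pads swing forward as they close: fully open they stand 13 mm farther back than shut.
Start: joints at [61.536, 8.623, 82.357, -0, 89.026, -7.678], TCP at [204.066, 537.538, 231.267] pointing down, gripper open.
Joint ranges: [-160.23, 160.23], [-39.13, 120.54], [6.94, 153.29], [-79.49, 259.48], [9.18, 160.14], [-161.06, 161.06]. Speed limits (degrees/s): [108.29, 108.29, 127.2, 172.46, 172.46, 172.46].

### API

Orientations are given as a 3x3 rotation matrix whose columns are the frame's x, y, z axes.
In Python, from bench import robot gives the robot as it stands. Calls block until the motion is done:
- robot.move_pose(position, orientation): joint-space move of the TCP to a pose.
- robot.movel(position, frame=None, rate=150, threshold=None): straight line of the TCP; frame=None keeps the orientation; rate is the mean speed in mm/s. With threshold (N) it stops when the force on the tool has changed by that much, and returns True; else False.
- robot.move_j(angles): joint-space move.
- robot.gripper_to(opening, effort=None): finger opening in mm; effort is the grip in N (None keeps the last); returns when the fingers have stopped.
- robot.pause(seconds).
- robot.ik(position, orientation): joint angles nearest the present ones, or None.
- robot.camera(name): name is "scene" or "top" or "wrist"; returns the picture (480x640x3 uint8, red, green, blue); there is no depth.
- robot.camera_info(name): a dict with "intrinsics" (3x3 intrinsics, pixels), "R" (3x3) and "t" (3): a world point X has camera coordinates R X + t. Camera axes: x right, y down, z forward; pixel columns grow to the right and rows downward; lengths in mm; the calibration is good to about 2 mm. A picture is of the moment at which its call begins: read the wrist's pose just before it. camera_info takes no time and is no camera call; for the wrist camera it gives the pose at the moment of the call.
A pose or a line that the arm cannot do raises robot.PlanningError and nothing moves.
- robot.finish_job(): hands the job in; it is judged then, once.
Readings, each from a call of its own:
- robot.current_time_s(): time.
- robot.current_q(): joint angles.
- robot.current_qvel(): joint speeds.
- robot.current_effort(): joint torques, N m.
- robot.current_tcp_pos(): TCP position.
- robot.current_ee_rot(): TCP orientation.
- robot.current_ft_force(): force on the tool from outside, world axes, zero at the start.
- robot.current_wrist_torque(): the same for the moment, N m.
- robot.current_gripper_width(): finger opening in mm.
- robot.current_finger_force(): force on a finger pad.
Only numpy, scipy, OpenCV 4.12 (cv2) and the standard library are available. Lean on these libraries where they do the work, as an engineer would, in place of code of your own. Each camera call takes 0.05 s, during which the arm holds its last target. There are 200 camera calls.

### The job

Get the sieve shaker ready to run: first turn the black numbered collar so that the 6 clicks in at the red pointer, then press the red pad of the clamp lever all the way down over the sieve stack until it stays down by itself. Do not knock the other things on the table about.

Things in the scene. Friction and masses are not known exactly. Their poses are not given: they have to be found in the camera images.
- shaker: Bench sieve shaker, fixed: blue deck 280 (x) x 460 (y) x 60 mm high. Origin: centre of its underside; x points from its front edge (facing the robot to within 0.3 rad) to the lever's post, y left, z up. Right half (y = -110 mm): fixed stack of round sieves, 104 mm across, top 133 mm above the table, under the clamp lever. Left half (y = +110 mm): the numbered collar.
- pointer (a point): Red pointer mark on the deck just in front (-x of the shaker) of the collar, 62 mm above the table. The digit next to it is the set value.
- collar_centre (a point): Centre of the flat top of the black collar, on its vertical axis, 84 mm above the table. The collar is 130 mm across and 22 mm thick, with the white digits 1 to 8 (15 mm high) around its top, every 40 degrees. Axes turn with the collar.
- collar (a joint): Angle of the collar (rad), growing anticlockwise from above. A sprung detent every 0.698: 0 = digit 1 at the pointer, 0.698 = 2, 1.396 = 3, 2.094 = 4, 2.793 = 5, 3.491 = 6, 4.189 = 7, 4.887 = 8; stops just beyond 1 and 8. About 4 to 8 N at the stalk leaves a detent; a small push is pulled back, past half way it snaps on to the next digit.
- collar_stalk (a point): Orange upright round stalk on the collar, 18 mm in diameter, 45 mm tall, 48 mm from the collar's axis, 40 degrees anticlockwise (from above) of the digit 1, in the gap between 8 and 1; push it sideways to turn the collar. The point is on its axis, 25 mm above the collar's top, 109 mm above the table; the stalk's top is at 129 mm.
- lever (a joint): Angle of the clamp lever in rad: 0 = fully raised (its rest), 0.6 = fully down, level, its rubber foot on the sieve lid. Sprung: it returns to 0 from anything short of about 0.42, and beyond that snaps down to 0.6 and holds. Takes up to about 8 N at the pad.
- lever_pad (a point): Centre of the upper face of the red press pad (55 x 56 mm, 12 mm thick) at the lever's free end, towards the shaker's front. 190 mm from the hinge axis along the lever and 19 mm above the lever's line; about 278 mm above the table when raised, 174 mm when down.
- lever_hinge (a point): Centre of the lever's level hinge axis (along the shaker's y) on the blue post behind the sieve stack, 155 mm above the table; the post's top is at 175 mm.
- bowl: Loose red enamel bowl, 130 mm across, 55 mm high, left of the shaker; a bystander. Origin: centre of its underside.
- shearbox: Loose brass shear box half, an open square box 100 x 100 x 40 mm with a small dark knob, right of the shaker; a bystander. Origin: centre of its underside.
- jar: Loose amber glass jar with a white cap, 64 mm across, 85 mm high, left of the shaker; a bystander. Origin: centre of its underside.
- brush: Loose brush lying on the table right of the shaker, about 150 mm long, along its x axis; a bystander. Origin: on the table under its middle.

How it is judged:
By the outcome, as a careful person would: the job done as asked, in the order asked, and still so for the second after the job is handed in, with the robot touching nothing.
It also fails if it takes over 56 s, if anything falls off the work surface, if the arm or the gripper's body presses on something with over 40 N, if the wrist force passes 120 N, or if a joint passes its speed limit or range.

## Working session

There is one attempt and no reset: what is moved stays moved. The work goes in short steps, each a Python script; the robot and the scene stay as the last script left them, time stands still between calls to the robot, and variables do not carry over. Pictures are saved under pics/ and viewed, at most 10 in all, crops included, and the job is handed in when it is done.

```bash
mkdir -p pics; python3 - <<'E'
from bench import robot
import cv2,numpy as np
for n in("top","scene"):
    im=robot.camera(n); cv2.imwrite(f"pics/{n}0.png",im[:,:,::-1])
    i=robot.camera_info(n); print(n,np.round(i["intrinsics"],1).tolist(),np.round(i["R"],3).tolist(),np.round(i["t"],1).tolist())
print(robot.current_time_s())
E
```

```text
top [[458.2, 0.0, 322.1], [0.0, 458.2, 237.7], [0.0, 0.0, 1.0]] [[0.006, -1.0, 0.012], [-0.988, -0.007, -0.154], [0.154, -0.011, -0.988]] [32.0, 566.2, 1105.4]
scene [[500.9, 0.0, 326.7], [0.0, 500.9, 229.1], [0.0, 0.0, 1.0]] [[0.722, 0.692, -0.016], [0.567, -0.605, -0.559], [-0.396, 0.394, -0.829]] [-423.4, -185.0, 1706.2]
0.1
```

View pics/top0.png

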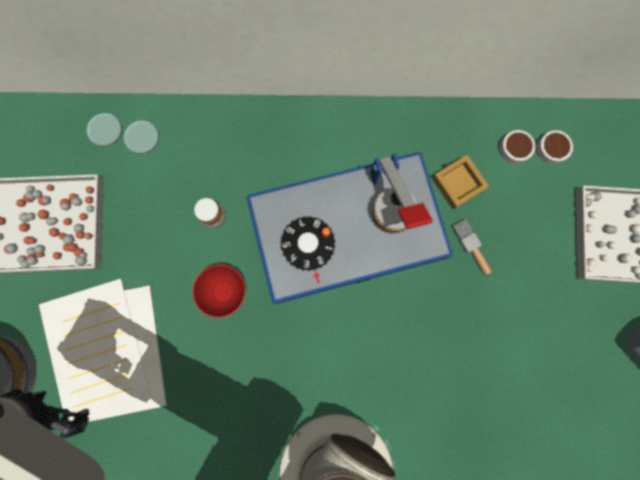

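View pics/scene0.png

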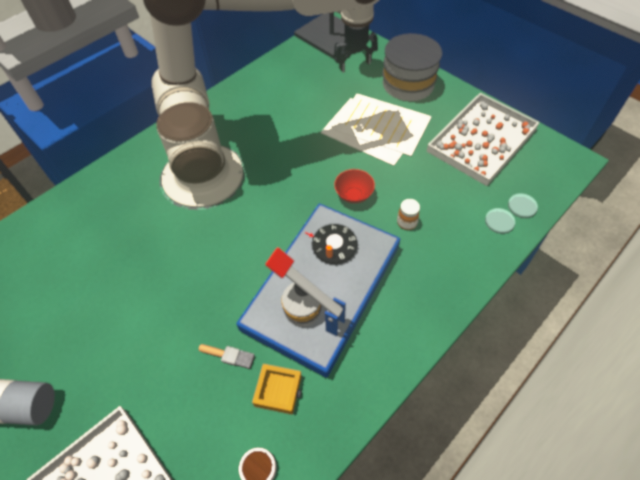

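The top view shows the shaker with deck corners near (248,196), (421,153), (451,256) and (274,301). The collar is at (308,243), the orange stalk at (326,231), the pointer at (316,276) and the raised red pad at (415,215). The bowl and jar are on the left, the brush and shear box on the right. Next I measure these by colour.

```bash
cat > h.py <<'E'
from bench import robot
import cv2,numpy as np
def ray(n,uv):
    i=robot.camera_info(n);R=np.array(i["R"]);t=np.array(i["t"]);K=np.array(i["intrinsics"])
    d=R.T@np.linalg.solve(K,[uv[0],uv[1],1]);return -R.T@t,d
def onz(n,uv,z):
    c,d=ray(n,uv);return c+d*(z-c[2])/d[2]
def two(a,b):
    (c1,d1),(c2,d2)=ray("top",a),ray("scene",b)
    s=np.linalg.lstsq(np.c_[d1,-d2],c2-c1,rcond=None)[0]
    p,q=c1+s[0]*d1,c2+s[1]*d2;return (p+q)/2,np.linalg.norm(p-q)
def blobs(im,h0,h1,s,v,box,vmax=255):
    hsv=cv2.cvtColor(im,cv2.COLOR_RGB2HSV);m=cv2.inRange(hsv,(h0,s,v),(h1,255,vmax))
    k=np.zeros_like(m);x0,y0,x1,y1=box;k[y0:y1,x0:x1]=m[y0:y1,x0:x1]
    n,_,st,c=cv2.connectedComponentsWithStats(k);o=np.argsort(-st[1:,4])+1
    return [(np.round(c[j],1),int(st[j,4])) for j in o[:3]],k
E
python3 - <<'E'
from h import *
im=cv2.imread("pics/top0.png")[:,:,::-1].copy();sc=cv2.imread("pics/scene0.png")[:,:,::-1].copy()
red=lambda i,b:(blobs(i,0,6,150,90,b)[0],blobs(i,172,180,120,90,b)[0])
print("pad",red(im,(380,190,440,240)),red(sc,(255,240,305,290)))
print("ptr",red(im,(300,262,335,290)))
print("stalk",blobs(im,7,18,150,120,(270,205,350,280))[0],blobs(sc,5,18,130,120,(305,240,350,262))[0])
_,k=blobs(im,0,180,0,0,(275,212,342,275),75)
c=max(cv2.findContours(k,0,2)[0],key=cv2.contourArea);e=cv2.fitEllipse(cv2.convexHull(c));print("collar",e)
_,k=blobs(im,105,125,140,50,(235,140,465,310))
pts=cv2.findNonZero(k);r=cv2.boxPoints(cv2.minAreaRect(pts))
P=np.array([onz("top",u,55) for u in r]);print("deck px",r.tolist(),"\n",P.round(),[np.linalg.norm(P[j]-P[j-1]).round() for j in range(4)],P.mean(0).round())
cc=onz("top",e[0],84);print("cc",cc.round(),"diam",np.array(e[1])*0+np.linalg.norm(onz("top",(e[0][0]+e[1][1]/2,e[0][1]),84)-cc)*2)
a=im[205:290,265:350,::-1];b=sc[215:275,300:370,::-1]
cv2.imwrite("pics/c1.png",np.hstack([cv2.resize(a,(400,400),interpolation=2),cv2.resize(b,(400,400),interpolation=2)]))
E
```

```text
pad ([(array([414.6, 215.5]), 528)], [(array([403., 219.]), 1)]) ([(array([279.2, 262.2]), 437)], [(array([273. , 270.3]), 3), (array([285.5, 254. ]), 2)])
ptr ([(array([316.1, 275.2]), 12)], [(array([317., 281.]), 1)])
stalk [(array([325.7, 231.2]), 60)] [(array([328.3, 250.3]), 66)]
collar ((307.4092102050781, 242.99078369140625), (52.49102783203125, 53.01634979248047), 102.92627716064453)
deck px [[243.89312744140625, 194.70455932617188], [422.218505859375, 146.50851440429688], [451.7215576171875, 255.66983032226562], [273.39617919921875, 303.8658752441406]] 
 [[ 672.  233.   55.]
 [ 803. -220.   55.]
 [ 521. -286.   55.]
 [ 401.  153.   55.]] [np.float64(283.0), np.float64(472.0), np.float64(289.0), np.float64(455.0)] [599. -30.  55.]
cc [546.  71.  84.] diam [127.99816388 127.99816388]
```

View pics/c1.png

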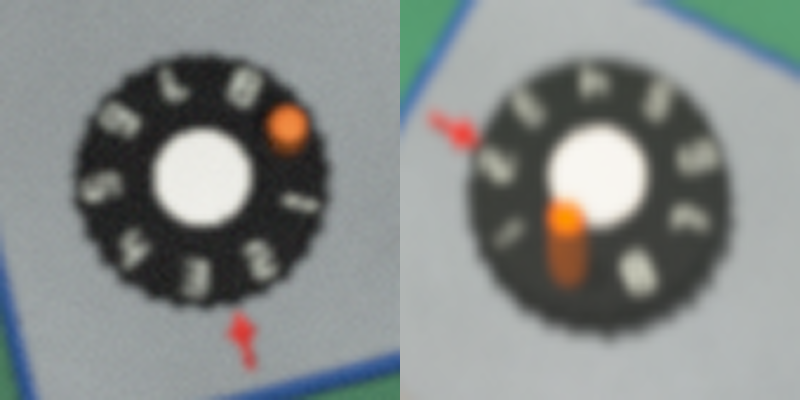

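The crop shows the pointer (240,315) lying midway between digits 2 and 3. The collar is therefore at about 60° and has to turn anticlockwise to 200°. Next I compute the points in world coordinates.

```bash
python3 - <<'E'
from h import *
im=cv2.imread("pics/top0.png")[:,:,::-1].copy()
_,k=blobs(im,105,125,140,50,(235,140,465,310))
k=cv2.morphologyEx(k,cv2.MORPH_OPEN,np.ones((2,2)))
h=cv2.convexHull(cv2.findNonZero(k));q=cv2.approxPolyN(h,4,ensure_convex=True).reshape(-1,2)
P=np.array([onz("top",u,60) for u in q]);print(q.tolist(),P.round().tolist(),[np.linalg.norm(P[j]-P[j-1]).round() for j in range(4)],P.mean(0).round(1))
for j in range(4): d=P[j]-P[j-1];print("edge",np.degrees(np.arctan2(d[1],d[0])).round(1)%90)
cc=onz("top",(307.4,243),84);pt=onz("top",(316.1,275.2),62);d=cc-pt;print("ptr yaw",np.degrees(np.arctan2(d[1],d[0])),np.linalg.norm(d[:2]))
st,e=two((325.7,231.2),(328.3,250.3));print("stalk2",st,e); s=onz("top",(325.7,230.8),124)
d=s-cc;print("stalk",s,np.linalg.norm(d[:2]),np.degrees(np.arctan2(d[1],d[0])))
p,e=two((414.6,215.5),(279.2,262.2));print("pad",p,e,onz("top",(414.6,215.5),276))
E
```

```text
[[274, 305], [248, 197], [396, 155], [453, 256]] [[398.0, 151.0, 60.0], [665.0, 222.0, 60.0], [778.0, -151.0, 60.0], [520.0, -287.0, 60.0]] [np.float64(455.0), np.float64(276.0), np.float64(390.0), np.float64(291.0)] [590.3 -16.5  60. ]
edge 15.599999999999994
edge 14.8
edge 16.799999999999997
edge 27.80000000000001
ptr yaw 15.840679450264734 78.90845966989062
stalk2 [570.14440207  27.16056386 112.79461836] 1.7697647521057052
stalk [569.72119498  28.07675323 124.        ] 49.18555520546909 -61.677501213218505
pad [ 576.93707434 -148.12640011  274.04307923] 0.9452985454923485 [ 576.24288252 -148.07777141  276.        ]
```

```bash
cat >> h.py <<'E'
def down(a):
    a=np.radians(a);y=np.array([np.cos(a),np.sin(a),0]);z=np.array([0,0,-1.]);return np.c_[np.cross(y,z),y,z]
CC=np.array([546.,71.])
def stalk(b,z,r=48): b_=np.radians(b);return [CC[0]+r*np.cos(b_),CC[1]+r*np.sin(b_),z]
E
python3 - <<'E'
from h import *
for off in(90,-90):
    for b in(-61.7,0,75.5):
        q=robot.ik(stalk(b,96),down(b+off));print(off,b,None if q is None else np.round(q,0))
E
```

```text
90 -61.7 [ -5.  13.  94.  -0.  74. -33.]
90 0 [ -1.  16.  90.  -0.  74. -91.]
90 75.5 None
-90 -61.7 [ -5.  13.  94.  -0.  74. 147.]
-90 0 [-1. 16. 90. -0. 74. 89.]
-90 75.5 [ 4. 13. 94. -0. 74. 19.]
```

```bash
python3 - <<'E'
from h import *
b0=-61.7
robot.move_pose(stalk(b0,240),down(b0-90))
robot.gripper_to(60)
robot.movel(stalk(b0,97),rate=120,threshold=15)
print(robot.current_tcp_pos(),robot.current_ft_force())
robot.gripper_to(10,30)
print("w",robot.current_gripper_width(),robot.current_finger_force(),robot.current_time_s())
if 14<robot.current_gripper_width()<22:
    for b in np.linspace(b0,75.5,13)[1:]:
        robot.movel(stalk(b,97),down(b-90),rate=30)
        print(round(b),np.round(robot.current_ft_force(),1),round(robot.current_gripper_width(),1))
    print(robot.current_time_s(),robot.current_q())
E
```

```text
[569.12802914  28.71792183  97.72682068] [-0.07845559 -0.68067084 -0.1576704 ]
w 17.069912193908998 29.20082598924637 4.6583
-50 [ 5.1 -3.   3.1] 17.3
-39 [ 7.  -7.8  2.8] 17.0
-27 [12.  -7.5 -0.1] 16.8
-16 [18.9 -6.2 -3. ] 17.0
-5 [24.1 -3.3 -5.1] 17.1
7 [27.6 -3.4 -6.8] 16.8
18 [26.2  6.3 -6.6] 17.0
30 [20.6 13.  -4.1] 17.1
41 [20.2 12.9 -3.7] 17.0
53 [18.2 14.8 -2.4] 16.9
64 [ 6.6 15.7  1.4] 16.9
76 [ 8.1 11.8  2.4] 17.0
10.2583 [ 4.20452757 12.68763561 93.4504201   0.12160206 73.71854926 18.76208185]
```

```bash
python3 - <<'E'
from h import *
robot.gripper_to(50)
p=robot.current_tcp_pos();robot.movel([p[0],p[1],240],rate=150)
robot.move_pose([380,150,300],down(15.5-90)); robot.pause(.2)
im=robot.camera("top");sc=robot.camera("scene")
s,_=blobs(im,7,18,150,120,(270,205,350,280));print(s)
s=onz("top",s[0][0],124);d=s[:2]-CC;print(np.linalg.norm(d),np.degrees(np.arctan2(d[1],d[0]))-15.5,robot.current_time_s())
a=im[205:290,265:350,::-1];b=sc[190:275,290:375,::-1]
cv2.imwrite("pics/c2.png",np.hstack([cv2.resize(a,(400,400),interpolation=2),cv2.resize(b,(400,400),interpolation=2)]))
E
```

```text
[(array([287.4, 234.5]), 53)]
48.47812203638884 57.34236639618369 13.1917
```

View pics/c2.png

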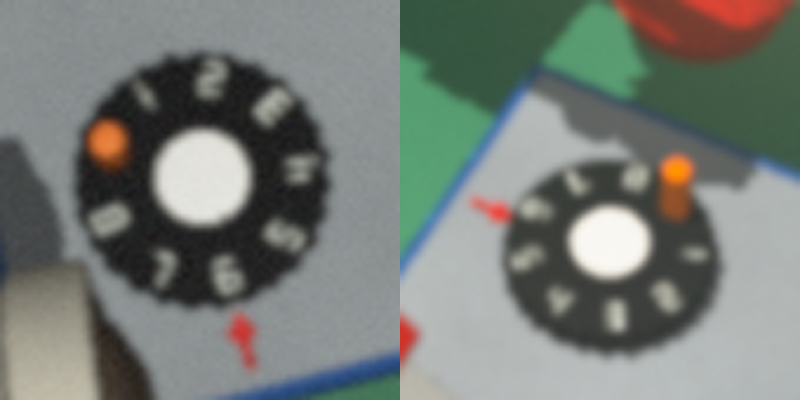

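The collar is set: 6 at (228,277) lines up with the pointer at (240,315). Now the lever, following the pad's arc with the fingers shut.

```bash
python3 - <<'E'
from h import *
u=np.array([np.cos(np.radians(15.5)),np.sin(np.radians(15.5)),0])
H=np.array([577,-148,155])+146*u; H[2]=155
def pad(f,dz): return H-u*(190*np.cos(f)-19*np.sin(f))+np.array([0,0,190*np.sin(f)+19*np.cos(f)+dz])
R=down(15.5-90)
robot.gripper_to(0)
robot.movel([380,150,350],rate=200)
robot.move_pose(pad(.6,72),R)
robot.movel(pad(.6,12),rate=120,threshold=15)
for f in np.arange(.55,-.001,-.05):
    robot.movel(pad(f,1),rate=60); print(round(f,2),np.round(robot.current_ft_force(),1),robot.current_tcp_pos().round())
p=pad(0,-6);print("stop",robot.movel(p,rate=20,threshold=15),robot.current_tcp_pos().round(1),robot.current_ft_force().round(1))
robot.pause(.3)
p=robot.current_tcp_pos();robot.movel([p[0],p[1],260],rate=100)
robot.movel([380,150,350],rate=250);robot.pause(.3)
im=robot.camera("top");sc=robot.camera("scene");print(robot.current_time_s())
r=lambda i,b:blobs(i,0,6,150,90,b)[0]
print(r(im,(380,190,440,250)),r(sc,(240,240,305,310)))
try: print(two(r(im,(380,190,440,250))[0][0],r(sc,(240,240,305,310))[0][0]))
except Exception as e: print(e)
cv2.imwrite("pics/e1.png",np.vstack([im[130:310,180:500,::-1],sc[150:420,180:500,::-1]]))
E
```

```text
0.55 [2.8 0.8 4.5] [ 571. -150.  272.]
0.5 [4.4 1.4 4.4] [ 566. -151.  264.]
0.45 [6.6 1.1 3.8] [ 561. -152.  256.]
0.4 [4.7 1.3 3.2] [ 557. -154.  248.]
0.35 [4.1 2.3 3.7] [ 552. -155.  239.]
0.3 [2.4 1.6 3.5] [ 548. -156.  230.]
0.25 [-0.2  1.1  1.1] [ 545. -157.  221.]
0.2 [ 0.1  0.5 -0.1] [ 542. -158.  212.]
0.15 [ 0.4 -0.1  0.5] [ 539. -158.  203.]
0.1 [ 0.5  0.4 -0.2] [ 537. -159.  193.]
0.05 [ 0.7 -0.2 -0.6] [ 536. -159.  184.]
-0.0 [ 1.3  0.5 -0.4] [ 534. -160.  175.]
stop True [ 534.6 -159.8  173.9] [-2.3  1.1  9.3]
23.5167
[(array([409.8, 240.2]), 458)] [(array([269.6, 276.3]), 359)]
(array([ 540.80992761, -158.96734578,  173.49686325]), np.float64(2.015785264899198))
```

View pics/e1.png

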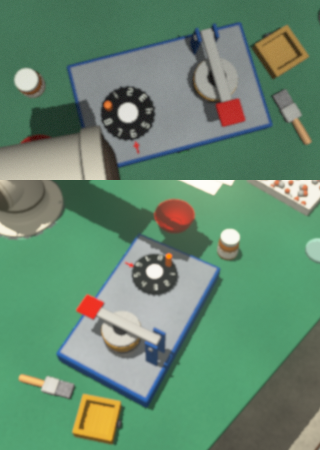

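The pad now measures 173.5 mm high, against 174 mm when fully down, and it stays down with the robot clear. The collar still reads 6 at the pointer, at (136,147), and the bystanders have not moved.

```bash
python3 -c "
from bench import robot
print(robot.finish_job())"
```

```text
the job is handed in; nothing more can be done
None
```

The job is handed in: the collar is clicked in at 6, then the clamp lever was pressed fully down and stays down by itself, with the other things on the table undisturbed, at about 23.5 s of the 56 s allowed.

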